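# Load the next test cassette into the reader

### The arm

A 7-joint arm with a two-finger parallel gripper is mounted at the origin on the work surface. World frame = base frame: x ahead of the robot, y to its left, z up, the work surface at z = 0. Lengths are in m, angles in rad, forces in N, time in s.
With the tool pointing down it reaches from about 0.4 to 0.85 m from the base axis. Payload 10.4 kg.
Tool frame: the origin (TCP) lies at the very end of the fingers, on their centre line; the grasp point (between the pads) lies 19 mm behind it; z points along the fingers, y is the line along which they close (so a half turn about z gives the same grasp; the last joint's range is limited). The gripper opens to 85 mm and grips with 20 to 120 N. Pads are 22 mm wide; open, the fingers measure 114 mm over their backs; the gripper's body (76 mm by 85 mm) begins 54 mm behind the grasp point. The pads swing forward as they close: fully open they stand 13 mm farther back than shut.
Start: joints at [1.149, 0.332, -0.065, 1.46, 0.022, 1.35, -0.088], TCP at [0.243, -0.576, 0.193] pointing down, gripper open.
Joint ranges: [-2.6, 2.6], [-0.5, 2.12], [-1.47, 1.34], [0.16, 2.42], [-1.27, 4.41], [0.06, 2.06], [-2.6, 2.6]. Speed limits (rad/s): [2.22, 2.22, 2.79, 2.79, 3.14, 3.14, 3.14].

### API

Orientations are given as a rotation vector (axis times angle).
In Python, from plant import ctrl gives the robot as it stands. Calls block until the motion is done:
- ctrl.reach(position, orientation): joint-space move of the TCP to a pose.
- ctrl.move_l(position, frame=None, rate=0.15): straight line of the TCP; frame=None keeps the orientation; rate is the mean speed in m/s.
- ctrl.movej(angles): joint-space move.
- ctrl.gripper_to(opening): finger opening in m; the grip force is fixed at half the most; returns when the fingers have stopped.
- ctrl.hold(seconds).
- ctrl.ik(position, orientation): joint angles nearest the present ones, or None.
- ctrl.camera(name): name is "scene" or "top" or "wrist"; returns the picture (480x640x3 uint8, red, green, blue); there is no depth.
- ctrl.get_calibration(name): a dict with "camera_matrix" (3x3 intrinsics, pixels), "k1" (the pictures are not rectified: a ray, as slopes to the right and down, at radius r is drawn at 1 + k1 r^2 times it, then the intrinsics apply), "position" and "attitude" of the camera in the world. Camera axes: x right, y down, z forward; pixel columns grow to the right and rows downward; lengths in m; the calibration is good to about 2 mm. A picture is of the moment at which its call begins: read the wrist's pose just before it. get_calibration takes no time and is no camera call; for the wrist camera it gives the pose at the moment of the call.
A pose or a line that the arm cannot do raises ctrl.PlanningError and nothing moves.
- ctrl.sign_off(): hands the job in; it is judged then, once.
Trained networks look in the newest picture that a camera, given by its name, has taken for a name from the list of things; names that differ only in an ending like _2 or _b are one class to them, and where a whole thing is asked for, a point or a joint stands for the part that bears it (a point fixed in the world has none). Each returns a list of dicts, best first, with "confidence" (0 to 1); they miss things now and then, are a little off and sometimes report something else, mostly with a low value. They report only what shows in the picture. A call takes as long as a camera call. They do not tell look-alikes from the thing itself.
- ctrl.look_for(label, camera): "extent" ([left, top, width, height] in pixels, round what is visible of it).
- ctrl.landmark_of(label, camera): "uv" ([column, row] in pixels: a listed point, or the origin of a listed thing).
Readings, each from a call of its own:
- ctrl.current_time_s(): time.
- ctrl.current_joint_pos(): joint angles.
- ctrl.current_dq(): joint speeds.
- ctrl.current_tau(): joint torques, N m.
- ctrl.current_ee_pos(): TCP position.
- ctrl.current_tcp_rot(): TCP orientation.
- ctrl.current_ft_force(): force on the tool from outside, world axes, zero at the start.
- ctrl.current_wrist_torque(): the same for the moment, N m.
- ctrl.current_width(): finger opening in m.
- ctrl.current_gripper_force(): force on a finger pad.
Only numpy, scipy, OpenCV 4.12 (cv2) and the standard library are available. Lean on these libraries where they do the work, as an engineer would, in place of code of your own. Each camera call takes 0.05 s, during which the arm holds its last target. There are 200 camera calls.

### The job

Draw the top cassette out of the front of the covered stack (its orange tab is the grip), leaving the two below where they are, and put it in the reader's nest, flat between the guides with its tab pointing out of the front, so that it holds the brass pin down. Lower it into the nest in the gripper rather than dropping it, then let go. Do not move any of the other things on the bench.

Things in the scene. Friction and masses are not known exactly. Their poses are not given: they have to be found in the camera images.
- top_cassette_mid (a point): Centre (half-way up) of the top one of three like stacked test cassettes, the one to move. Blue flat box 80 (x) x 64 (y) x 20 (z) mm, white spots on top, and an orange grip tab 24 mm wide (y), full 20 mm high, in the middle of its front (-x) end, from x = -64 to -40 mm of this point. About 120 g. x runs from tab to rear, z up.
- middle_cassette_mid (a point): Centre of the middle cassette, same shape, directly below the top one (its top face carries the top cassette); must stay where it is.
- lower_cassette_mid (a point): Centre of the lowest cassette, same shape, on the stacker base; must stay where it is.
- stacker: Fixed cassette stacker; origin at the centre of its underside, x axis from its open front (-x, robot side, where the tabs stick out) to its rear. Grey base x -44 to +50, y +-48, 12 mm high, carries the stack, about centred on the origin; the top cassette spans z 52 to 72 mm. In front of the tabs nothing of it stands; a cassette drawn out 105 mm is clear of hood and head.
- hood (a point): Centre of the underside of the stacker's clear plastic roof, 81 mm above the table (9 mm above the stack), axes as the stacker's; at x = +3 mm of the stacker. The roof is 90 x 75 x 3 mm. Clear 3 mm walls below it: two sides at y = +-36 mm and one at the rear, 41.5 mm behind this point; open in front.
- head (a point): Middle of the lower front edge of the stacker's white label-scanner head, 100 mm above the table, at x = -51 mm of the stacker, axes as the stacker's. The head reaches from here 32 mm back, 42 mm to each side and 90 mm up: it stands over the tabs, so a gripper coming straight down hits it; lean the tool back, away from it.
- reader: Fixed test reader; origin at the centre of its underside below the nest centre, x axis from its open front (-x, towards the robot) to its rear. Grey base 94 x 120 x 30 mm (x -44 to +50 mm), behind it a white housing x +50 to +130 mm, 130 mm wide, 50 mm high.
- nest (a point): Centre of the nest floor on the reader, 30 mm above the table, axes as the reader's. Open above and in front; black side guides 8 mm high, inner faces at y = +-36 mm, x -40 to +44 mm; black rear stop 10 mm high, face at x = +44 mm. The cassette goes in tab to the front (-x), the tab overhanging the base's front edge, its centre 10 mm above this point.
- pin (a joint): Brass cassette-present pin, 8 mm across, standing 4 mm out of the nest floor at x = +28 mm, y = 0 of the nest. 0 = up (free), 0.004 m = pressed flush with the floor. Soft spring: under 0.35 N, a cassette's own weight holds it down.
- reagent_bottle: Amber bottle, 60 mm diameter, 160 mm high, origin at centre of underside; bystander.
- beaker: White open beaker, 60 mm diameter, 70 mm high, origin at centre of underside; bystander.
- slide_box: Small wooden box 85 x 50 x 25 mm, origin at centre of underside; bystander.
- culture_dish: Clear closed culture dish, 60 mm diameter, 15 mm high, origin at centre of underside; bystander.
- swab_jar: Jar with blue cap, 64 mm diameter, 110 mm high, origin at centre of underside; bystander.
- tip_box: Yellow box 120 x 80 x 60 mm, origin at centre of underside; bystander.
- vial: Small vial with red cap, 26 mm diameter, 50 mm high, origin at centre of underside; bystander.
Not all that is in view belongs to the job. What is shaped like the reader but purple is not meant.

How it is judged:
On the way, in this order (a step that is already met when the one before it is completed fails the run):
1. the top cassette is drawn clear of the front of the stacker, held in the fingers, with the two below still in place (x of top_cassette_mid in the frame of stacker below -0.092 m and height (world z) of top_cassette_mid above 0.03 m and contact force between the fingers and top_cassette above 0.5 N and distance of each of middle_cassette_mid, lower_cassette_mid from where it was at the start of the episode below 0.008 m), for 0.1 s.
2. the cassette is down in the nest while still held in the fingers (x of top_cassette_mid in the frame of nest between -0.012 and 0.008 m and y of top_cassette_mid in the frame of nest between -0.008 and 0.008 m and z of top_cassette_mid in the frame of nest below 0.02 m and contact force between the fingers and top_cassette above 0.5 N), for 0.04 s.
At the end, for the whole second after the job is handed in: Top cassette flat (3.5 deg) on the nest floor, in line (7 deg), centre within 8 mm of the nest centre (12 mm towards the front), released and still, pin pressed at least 3 mm; the two other cassettes within 8 mm and each bystander within 20 mm of its start (z of top_cassette_mid in the frame of nest between 0.006 and 0.0135 m and x of top_cassette_mid in the frame of nest between -0.012 and 0.008 m and y of top_cassette_mid in the frame of nest between -0.008 and 0.008 m and angle between top_cassette_mid's own z axis and vertical below 0.06 rad and angle between the x axis of top_cassette_mid and the x axis of nest, either way round below 0.12 rad and value of joint pin above 0.003 m and linear speed of top_cassette below 0.01 m/s and distance of each of middle_cassette_mid, lower_cassette_mid from where it was at the start of the episode below 0.008 m and distance of each of reagent_bottle, beaker, slide_box, culture_dish, swab_jar, tip_box, vial from where it was at the start of the episode below 0.02 m); the robot touches nothing.
It fails at once if one of the two cassettes below is dragged or lifted more than 8 mm (distance of any of middle_cassette_mid, lower_cassette_mid from where it was at the start of the episode above 0.008 m).
It fails at once if a bystander is moved more than 20 mm or tipped over (distance of any of reagent_bottle, beaker, slide_box, culture_dish, swab_jar, tip_box, vial from where it was at the start of the episode above 0.02 m or angle between any of reagent_bottle, beaker, slide_box, culture_dish, swab_jar, tip_box, vial's own z axis and vertical above 0.3 rad).
It also fails if it takes over 42 s, if anything falls off the work surface, if the arm or the gripper's body presses on something with over 40 N, if the wrist force passes 120 N, or if a joint passes its speed limit or range.

## Working session

There is one attempt and no reset: what is moved stays moved. The work goes in short steps, each a Python script; the robot and the scene stay as the last script left them, time stands still between calls to the robot, and variables do not carry over. Pictures are saved under pics/ and viewed, at most 10 in all, crops included, and the job is handed in when it is done.

```bash
ls; mkdir -p pics
cat > h.py <<'E'
import numpy as np, cv2
from plant import ctrl
from scipy.spatial.transform import Rotation as R
def rotm(a):
    a=np.array(a,float)
    if a.shape==(3,3): return a
    return R.from_rotvec(a).as_matrix() if a.size==3 else R.from_quat(a).as_matrix()
def ray(uv,c):
    K=np.array(c["camera_matrix"]);d=np.array([(uv[0]-K[0,2])/K[0,0],(uv[1]-K[1,2])/K[1,1]]);s=d.copy()
    for _ in range(20): s=d/(1+c["k1"]*(s@s))
    v=rotm(c["attitude"])@np.array([s[0],s[1],1]);return np.array(c["position"]),v
def atz(uv,c,z):
    p,v=ray(uv,c);return p+v*(z-p[2])/v[2]
def proj(P,c):
    q=rotm(c["attitude"]).T@(np.array(P)-c["position"]);s=q[:2]/q[2];s=s*(1+c["k1"]*(s@s));K=np.array(c["camera_matrix"])
    return np.array([K[0,0]*s[0]+K[0,2],K[1,1]*s[1]+K[1,2]])
def snap(n,f=None):
    im=ctrl.camera(n)
    if f: cv2.imwrite("pics/"+f,cv2.cvtColor(im,cv2.COLOR_RGB2BGR))
    return im
E
python3 - <<'E'
from h import *
np.set_printoptions(precision=4,suppress=True)
Z=dict(top_cassette_mid=.062,middle_cassette_mid=.042,stacker=0,hood=.081,head=.1,reader=0,nest=.03,reagent_bottle=0,beaker=0,slide_box=0,culture_dish=0,swab_jar=0,tip_box=0,vial=0)
for n in("scene","top"):
    snap(n,n+"0.png");c=ctrl.get_calibration(n);print(n,c)
    for k,z in Z.items():
        print(k,[(np.round(d["uv"]),round(d["confidence"],2),atz(d["uv"],c,z)[:2]) for d in ctrl.landmark_of(k,n)[:3]])
print(ctrl.current_tcp_rot(),ctrl.current_time_s(),ctrl.get_calibration("wrist"))
E
```

```text
pics
scene {'camera_matrix': array([[482.4937,   0.    , 324.9942],
       [  0.    , 482.4937, 234.5151],
       [  0.    ,   0.    ,   1.    ]]), 'k1': -0.017508597685167947, 'position': array([ 1.0107, -0.505 ,  0.9463]), 'attitude': array([-2.2914, -0.9083,  0.3507])}
top_cassette_mid []
middle_cassette_mid [(array([344., 283.]), 0.72, array([ 0.6017, -0.026 ]))]
stacker [(array([315., 350.]), 0.84, array([ 0.6528, -0.1758]))]
hood [(array([312., 331.]), 0.85, array([ 0.6502, -0.1785]))]
head [(array([298., 311.]), 0.86, array([ 0.6052, -0.1725]))]
reader [(array([404., 244.]), 0.96, array([0.6146, 0.1886])), (array([384., 150.]), 0.77, array([0.343 , 0.4461]))]
nest [(array([408., 241.]), 0.79, array([0.627 , 0.1809])), (array([389., 140.]), 0.78, array([0.3468, 0.4609]))]
reagent_bottle [(array([341., 282.]), 0.89, array([ 0.5763, -0.0062]))]
beaker [(array([289., 240.]), 0.58, array([ 0.3916, -0.001 ]))]
slide_box [(array([338., 198.]), 0.83, array([0.3791, 0.1979]))]
culture_dish [(array([237., 266.]), 0.76, array([ 0.3573, -0.1451]))]
swab_jar [(array([447., 193.]), 0.96, ar
[... 1256 characters left out ...]
6.]), 0.31, array([ 0.6546, -0.1646]))]
culture_dish [(array([376., 304.]), 0.92, array([ 0.3563, -0.1435]))]
swab_jar [(array([148., 208.]), 0.77, array([0.584 , 0.4343]))]
tip_box [(array([504., 220.]), 0.66, array([ 0.5732, -0.4643]))]
vial [(array([376., 304.]), 0.61, array([ 0.3561, -0.1435])), (array([326., 250.]), 0.49, array([ 0.4888, -0.0184])), (array([394., 183.]), 0.43, array([ 0.6614, -0.1843]))]
[3.0793 0.6223 0.0001] 1.5 {'camera_matrix': array([[418.9187,   0.    , 322.2437],
       [  0.    , 418.9187, 243.7993],
       [  0.    ,   0.    ,   1.    ]]), 'k1': -0.09042709541721008, 'position': array([ 0.3041, -0.5504,  0.3726]), 'attitude': array([ 2.4251, -1.611 , -0.2159])}
```

View pics/scene0.png

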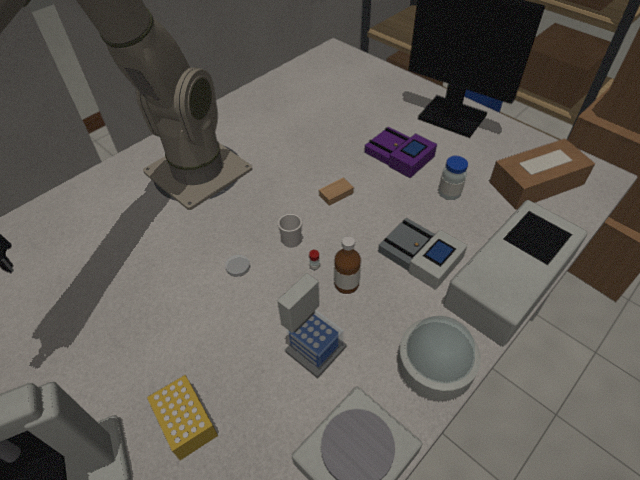

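View pics/top0.png

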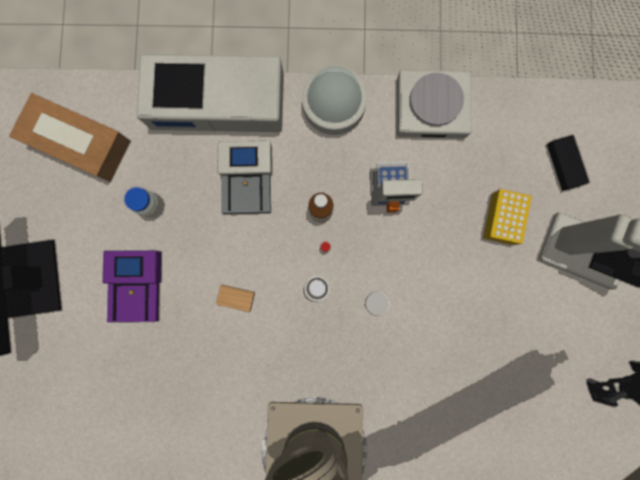

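Candidates. Reader: the grey one at top (245,195), and a purple look-alike at (130,305), which is rejected. Stack: only one, at top (392,185), with its tab at (393,207). The white box at the top and the scale are distractors. Next is one close crop of both targets, plus the kinematics.

```bash
cat >> h.py <<'E'
def tool(a,yaw): # tool leaned by a from down, pointing towards heading yaw; camera side up
    s,c=np.sin(a),np.cos(a)
    M=np.array([[c,0,s],[0,-1,0],[s,0,-c]])
    return (R.from_euler('z',yaw)*R.from_matrix(M)).as_rotvec()
E
python3 - <<'E'
from h import *
np.set_printoptions(precision=3,suppress=True)
t=cv2.imread("pics/top0.png");s=cv2.imread("pics/scene0.png")
f=lambda im,x,y,w,h:cv2.resize(im[y:y+h,x:x+w],(400,300),interpolation=cv2.INTER_CUBIC)
cv2.imwrite("pics/crop1.png",np.vstack([np.hstack([f(t,347,155,80,60),f(t,205,150,80,60)]),np.hstack([f(s,265,275,100,75),f(s,370,205,100,75)])]))
Rt=rotm(ctrl.current_tcp_rot());c=ctrl.get_calibration("wrist")
print("cam in tool",Rt.T@(c["position"]-ctrl.current_ee_pos()));print(Rt.T@rotm(c["attitude"]))
for d in(60,65,70,75,80,85):
    a=np.radians(d)
    for p in([.47,-.172,.1],[.60,-.172,.066],[.48,-.172,.25],[.48,.18,.25],[.57,.18,.25],[.57,.18,.045]):
        print(d,p,ctrl.ik(p,tool(a,0)))
E
```

```text
cam in tool [ 0.067  0.    -0.18 ]
[[-0.001 -0.965 -0.264]
 [ 1.    -0.001 -0.   ]
 [-0.    -0.264  0.965]]
60 [0.47, -0.172, 0.1] None
60 [0.6, -0.172, 0.066] None
60 [0.48, -0.172, 0.25] None
60 [0.48, 0.18, 0.25] None
60 [0.57, 0.18, 0.25] None
60 [0.57, 0.18, 0.045] None
65 [0.47, -0.172, 0.1] None
65 [0.6, -0.172, 0.066] None
65 [0.48, -0.172, 0.25] None
65 [0.48, 0.18, 0.25] None
65 [0.57, 0.18, 0.25] None
65 [0.57, 0.18, 0.045] None
70 [0.47, -0.172, 0.1] None
70 [0.6, -0.172, 0.066] None
70 [0.48, -0.172, 0.25] None
70 [0.48, 0.18, 0.25] None
70 [0.57, 0.18, 0.25] None
70 [0.57, 0.18, 0.045] None
75 [0.47, -0.172, 0.1] None
75 [0.6, -0.172, 0.066] None
75 [0.48, -0.172, 0.25] None
75 [0.48, 0.18, 0.25] None
75 [0.57, 0.18, 0.25] None
75 [0.57, 0.18, 0.045] None
80 [0.47, -0.172, 0.1] None
80 [0.6, -0.172, 0.066] None
80 [0.48, -0.172, 0.25] None
80 [0.48, 0.18, 0.25] None
80 [0.57, 0.18, 0.25] None
80 [0.57, 0.18, 0.045] None
85 [0.47, -0.172, 0.1] None
85 [0.6, -0.172, 0.066] None
85 [0.48, -0.172, 0.25] None
85 [0.48, 0.18, 0.25] None
85 [0.57, 0.18, 0.25] None
85 [0.57, 0.18, 0.045] None
```

View pics/crop1.png

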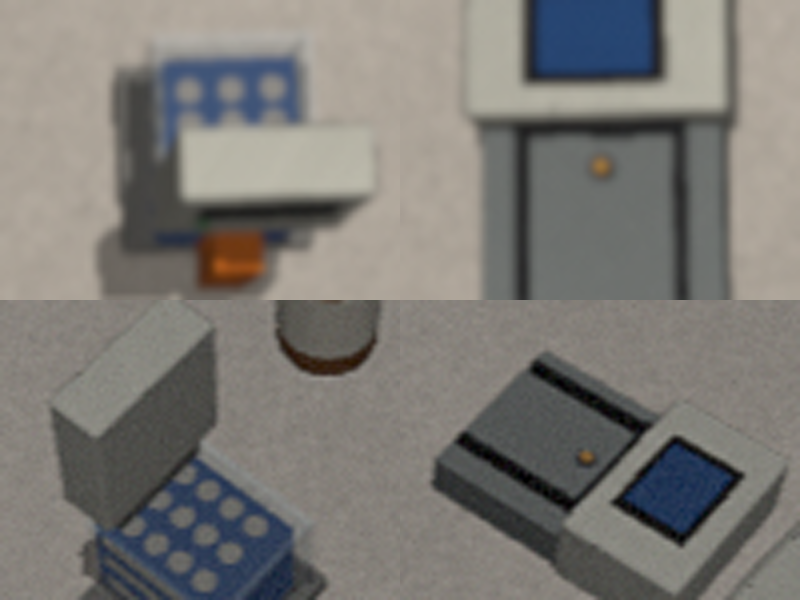

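Run:
```python
from h import *
np.set_printoptions(precision=2,suppress=True)
for roll in(0,np.pi):
  for d in(30,35,40,45,50,55,60,70,80):
    o=(R.from_rotvec(tool(np.radians(d),0))*R.from_euler('z',roll)).as_rotvec()
    print(roll,d,[ctrl.ik(p,o) for p in([.47,-.172,.1],[.60,-.172,.062],[.48,-.172,.25],[.48,.18,.25],[.57,.18,.25],[.57,.18,.045])])
```

```text
0 30 [array([ 0.89, -0.18, -0.44,  2.32, -0.56,  0.57, -0.72]), array([ 0.7 ,  0.17, -0.43,  2.1 , -0.2 ,  0.4 , -1.11]), array([ 0.95, -0.33, -0.43,  2.09, -0.48,  0.93, -0.86]), array([ 0.21, -0.37, -0.7 ,  2.07,  0.02,  0.89, -2.09]), array([ 1.14, -0.48, -1.31,  1.9 , -0.44,  0.87, -1.63]), array([-1.27,  0.13,  0.77,  2.22,  0.43,  0.4 , -2.47])]
0 35 [array([ 0.89, -0.21, -0.4 ,  2.39, -0.77,  0.51, -0.49]), array([ 0.75,  0.15, -0.46,  2.17, -0.43,  0.28, -0.87]), array([ 0.99, -0.38, -0.42,  2.16, -0.62,  0.87, -0.73]), array([ 0.19, -0.43, -0.7 ,  2.14,  0.04,  0.8 , -2.13]), array([ 1.  , -0.48, -1.23,  1.98, -0.4 ,  0.75, -1.68]), array([-1.76,  0.24,  1.27,  2.3 ,  0.33,  0.25, -2.42])]
0 40 [None, array([ 0.82,  0.14, -0.5 ,  2.23, -0.92,  0.19, -0.37]), array([ 1.01, -0.43, -0.4 ,  2.24, -0.76,  0.82, -0.58]), array([-0.17, -0.42, -0.48,  2.22,  0.32,  0.76, -2.42]), array([ 0.48, -0.28, -0.93,  2.07,  0.16,  0.63, -2.17]), None]
0 45 [None, array([ 1.64,  0.49, -1.38,  2.27,  1.45,  0.14, -2.49]), array([ 1.03, -0.46, -0.38,  2.31, -0.91,  0.78, -0.43]), array([-0.23, 
[... 1907 characters left out ...]
36, -0.97,  2.14,  0.14,  0.51,  0.94]), array([-0.41,  0.12, -0.26,  2.37,  1.61,  0.48, -0.53])]
3.141592653589793 50 [None, array([ 1.53,  0.37, -1.19,  2.33,  3.45,  0.13, -1.39]), None, array([-0.38, -0.48, -0.42,  2.36,  0.68,  0.69,  0.33]), array([ 0.57, -0.44, -1.02,  2.21,  0.13,  0.39,  0.9 ]), None]
3.141592653589793 55 [None, array([ 1.58,  0.47, -1.21,  2.37,  3.34,  0.26, -1.17]), None, None, array([ 0.39, -0.4 , -0.94,  2.28,  0.64,  0.35,  0.4 ]), None]
3.141592653589793 60 [None, None, None, None, array([ 0.08, -0.32, -0.75,  2.35,  1.21,  0.45, -0.15]), None]
3.141592653589793 70 [None, None, None, None, None, None]
3.141592653589793 80 [None, None, None, None, None, None]
```

```bash
cat >> h.py <<'E'
def tl(d,yaw=0.): return (R.from_rotvec(tool(np.radians(d),yaw))*R.from_euler('z',np.pi)).as_rotvec()
E
python3 - <<'E'
from h import *
np.set_printoptions(precision=3,suppress=True)
print(ctrl.ik([.47,-.168,.19],tl(35)))
ctrl.reach([.47,-.168,.19],tl(35)); ctrl.gripper_to(.055)
c=ctrl.get_calibration("wrist"); im=snap("wrist","w1.png"); print(c["position"],ctrl.current_joint_pos(),ctrl.current_time_s())
for k,z in dict(top_cassette_mid=.062,middle_cassette_mid=.042,stacker=0,hood=.081,head=.1).items():
    print(k,[(np.round(d["uv"]),round(d["confidence"],2),atz(d["uv"],c,z)) for d in ctrl.landmark_of(k,"wrist")[:2]])
E
```

```text
[ 0.321 -0.374  0.095  2.303 -0.328  0.67   2.192]
[ 0.311 -0.168  0.298] [ 0.322 -0.373  0.095  2.303 -0.328  0.67   2.192] 3.925
top_cassette_mid [(array([312., 274.]), 0.7, array([ 0.643, -0.179,  0.062]))]
middle_cassette_mid [(array([492., 184.]), 0.33, array([ 0.543, -0.027,  0.042]))]
stacker []
hood []
head [(array([310., 278.]), 0.72, array([ 0.595, -0.179,  0.1  ]))]
```

View pics/w1.png

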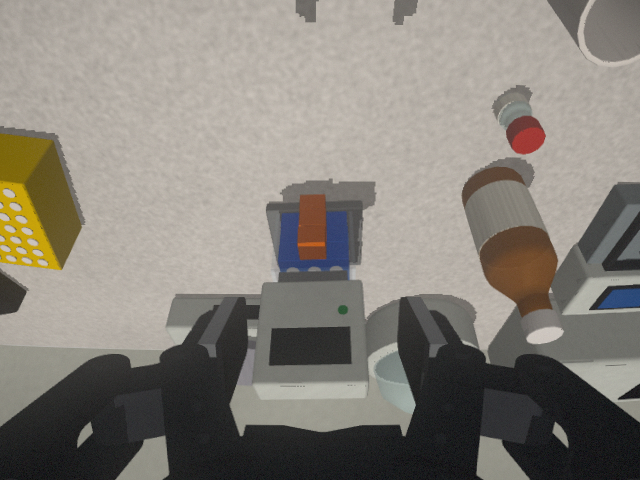

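Inverted view, with world up pointing down in the image. The three tabs form a column at u 299–326, the top tab's top face is at v ≈ 243–259, and the base front edge runs from (267,203) to (362,205). I'll zoom in to pick corners.

Run:
```python
import cv2
im=cv2.imread("pics/w1.png")[180:290,255:380]
cv2.imwrite("pics/w1c.png",cv2.resize(im,None,fx=5,fy=5,interpolation=cv2.INTER_CUBIC))
```

```text
(no output)
```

View pics/w1c.png

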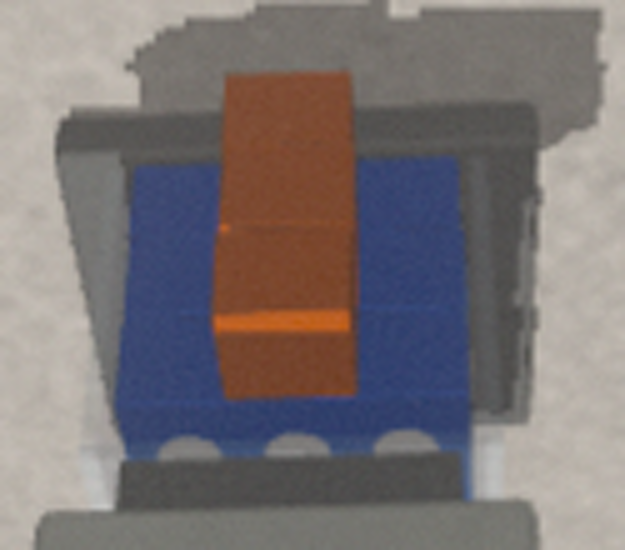

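```bash
sed -i 's/^E$//' h.py
cat > meas.py <<'E'
from h import *
import json
c=ctrl.get_calibration("wrist"); f=lambda x,y:((x+.5)/5-.5+255,(y+.5)/5-.5+180)
for n,x,y,z in[("tabFL",213,314,.072),("tabFR",351,310,.072),("tabBL",225,399,.072),("tabBR",357,395,.072),("bodyL",115,402,.072),("bodyR",470,400,.072),("baseL",60,150,.012),("baseR",540,146,.012),("tab0L",225,73,.012),("tab0R",352,70,.012)]:
    print(n,np.round(atz(f(x,y),c,z),4))
for n in("scene","top"):
    snap(n); cc=ctrl.get_calibration(n)
    for k,z in(("nest",.03),("pin",.034)):
        print(n,k,[(np.round(d["uv"]),round(d["confidence"],2),np.round(atz(d["uv"],cc,z)[:2],4)) for d in ctrl.landmark_of(k,n)[:2]])
cc=ctrl.get_calibration("top")
g=lambda x,y:((x-400+.5)/5-.5+205,(y+.5)/5-.5+150)
for n,x,y,z in[("guideinL1",528,132,.038),("guideinL2",528,298,.038),("gR1",676,132,.038),("gR2",680,298,.038),("pin",600,166,.034),("baseL1",483,125,.03),("baseL2",485,298,.03),("baseR1",727,122,.03),("baseR2",727,298,.03)]: print(n,np.round(atz(g(x,y),cc,z),4))
E
python3 meas.py
```

```text
tabFL [ 0.5828 -0.1897  0.072 ]
tabFR [ 0.5818 -0.1664  0.072 ]
tabBL [ 0.6063 -0.1887  0.072 ]
tabBR [ 0.6052 -0.1653  0.072 ]
bodyL [ 0.6072 -0.2083  0.072 ]
bodyR [ 0.6067 -0.1452  0.072 ]
baseL [ 0.6046 -0.223   0.012 ]
baseR [ 0.6036 -0.1293  0.012 ]
tab0L [ 0.5841 -0.1898  0.012 ]
tab0R [ 0.5833 -0.166   0.012 ]
scene nest [(array([388., 141.]), 0.87, array([0.347 , 0.4558])), (array([408., 239.]), 0.85, array([0.6224, 0.1866]))]Traceback (most recent call last):
  File "meas.py", line 9, in <module>
    print(n,k,[(np.round(d["uv"]),round(d["confidence"],2),np.round(atz(d["uv"],cc,z)[:2],4)) for d in ctrl.landmark_of(k,n)[:2]])
                                                                                                       ~~~~~~~~~~~~~~~~^^^^^
ValueError: it knows: beaker, culture_dish, head, hood, lower_cassette_mid, middle_cassette_mid, nest, reader, reagent_bottle, slide_box, stacker, swab_jar, tip_box, top_cassette_mid, vial
```

```bash
sed -i 's/(("nest",.03),("pin",.034))/(("nest",.03),)/; s/^for n,x,y,z in\[("tabFL".*$/for n,x,y,z in[]:/' meas.py; python3 meas.py
python3 - <<'E'
from h import *
np.set_printoptions(precision=3,suppress=True)
for d in(32,35,38):
  print(d,[ctrl.ik(p,tl(d,.012)) for p in([.555,-.178,.075],[.593,-.178,.06],[.54,-.1785,.064],[.51,-.1785,.064],[.49,-.179,.064],[.48,-.179,.064],[.48,-.179,.08])])
E
```

```text
scene nest [(array([390., 140.]), 0.9, array([0.3481, 0.4607])), (array([407., 238.]), 0.69, array([0.6195, 0.188 ]))]
top nest [(array([249., 194.]), 0.92, array([0.6211, 0.1761])), (array([131., 302.]), 0.83, array([0.3491, 0.4523]))]
guideinL1 [0.6627 0.2224 0.038 ]
guideinL2 [0.5804 0.2191 0.038 ]
gR1 [0.6642 0.1496 0.038 ]
gR2 [0.582  0.1448 0.038 ]
pin [0.6473 0.187  0.034 ]
baseL1 [0.6675 0.2465 0.03  ]
baseL2 [0.5811 0.2419 0.03  ]
baseR1 [0.6715 0.1256 0.03  ]
baseR2 [0.5837 0.1228 0.03  ]
32 [array([ 0.225,  0.023,  0.134,  2.229, -0.51 ,  0.41 ,  2.361]), array([ 0.243,  0.125,  0.088,  2.159, -0.536,  0.374,  2.363]), array([ 0.213,  0.013,  0.161,  2.268, -0.557,  0.39 ,  2.424]), array([ 0.201, -0.051,  0.2  ,  2.328, -0.553,  0.399,  2.448]), array([ 0.198, -0.095,  0.224,  2.367, -0.542,  0.408,  2.461]), array([ 0.199, -0.118,  0.234,  2.385, -0.534,  0.412,  2.464]), array([ 0.226, -0.149,  0.204,  2.37 , -0.477,  0.451,  2.402])]
35 [array([ 0.181,  0.008,  0.194,  2.273, -0.669,  0.358,  2.53 ]), array([ 0.262,  0.114,  0.081,  2.2  , -0.716,  0.32 ,  2.55 ]), array([ 0.654,  0.022, -0.264,  2.288, -0.719,  0.34 ,  2.598]), array([-0.283, -0.116,  0.698,  2.389, -0.566,  0.331,  2.507]), array([ 0.059, -0.122,  0.381,  2.413, -0.656,  0.355,  2.598]), None, array([ 0.159, -0.173,  0.291,  2.413, -0.578,  0.399,  2.522])]
38 [None, array([ 0.973,  0.161, -0.64 ,  2.207, -0.647,  0.227,  2.544]), None, None, None, None, None]
```

Run:
```python
from h import *
np.set_printoptions(precision=3,suppress=True)
ctrl.move_l([.535,-.1785,.085],tl(33,.012),rate=.12) if False else ctrl.reach([.535,-.1785,.085],tl(33,.012))
ctrl.move_l([.555,-.1785,.0605],rate=.1)
ctrl.move_l([.590,-.178,.0605],rate=.08)
print(ctrl.current_ft_force(),ctrl.current_ee_pos(),ctrl.current_joint_pos(),ctrl.current_time_s())
snap("wrist","w2.png"); print(ctrl.current_time_s())
```

```text
[-0.144  0.663  0.109] [ 0.59  -0.178  0.06 ] [ 0.179  0.113  0.16   2.182 -0.611  0.36   2.44 ] 6.1
6.15
```

View pics/w2.png

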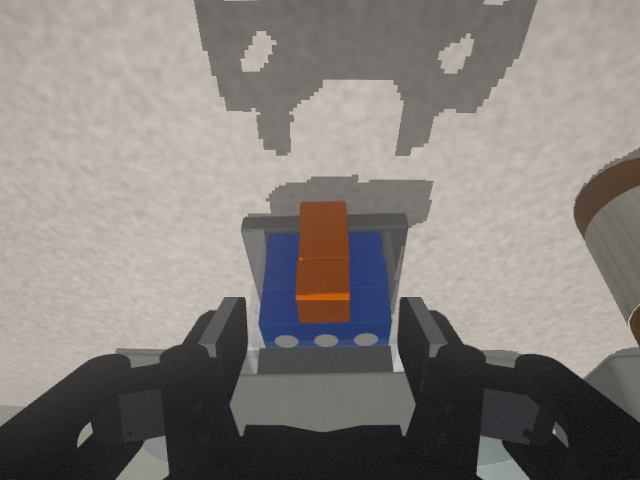

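Run:
```python
from h import *
np.set_printoptions(precision=4,suppress=True)
c=ctrl.get_calibration("wrist");T=rotm(ctrl.current_tcp_rot());p=np.array(ctrl.current_ee_pos())
for z in(0,-.006,-.019):
  for y in(-.0275,0,.0275): print(z,y,[proj(p+T@np.array([x,y,z]),c) for x in(-.011,.011)])
f=lambda u,v:atz((u,v),c,.072)
print(f(297,294.5),f(350,294.5),f(298,322),f(350,321),f(260,323),f(391,322))
```

```text
0 -0.0275 [array([264.2964, 304.5189]), array([262.3734, 259.4109])]
0 0 [array([323.4065, 304.598 ]), array([323.4126, 259.4084])]
0 0.0275 [array([382.5127, 304.4561]), array([384.4475, 259.3457])]
-0.006 -0.0275 [array([262.5397, 309.8698]), array([260.4832, 263.5368])]
-0.006 0 [array([323.437 , 309.9651]), array([323.4446, 263.5437])]
-0.006 0.0275 [array([384.3298, 309.8048]), array([386.4011, 263.4695])]
-0.019 -0.0275 [array([258.3525, 322.6402]), array([255.9553, 273.4304])]
-0.019 0 [array([323.5097, 322.7803]), array([323.5213, 273.4643])]
-0.019 0.0275 [array([388.661, 322.57 ]), array([391.0806, 273.3578])]
[ 0.5823 -0.1893  0.072 ] [ 0.5821 -0.1668  0.072 ] [ 0.6047 -0.1896  0.072 ] [ 0.6035 -0.1654  0.072 ] [ 0.6059 -0.2075  0.072 ] [ 0.6044 -0.1462  0.072 ]
```

Run:
```python
from h import *
np.set_printoptions(precision=4,suppress=True)
print(ctrl.current_width());ctrl.gripper_to(0.0)
print(ctrl.current_width(),ctrl.current_gripper_force(),ctrl.current_ft_force(),ctrl.current_ee_pos(),ctrl.current_time_s())
snap("wrist","w3.png")
```

```text
0.0549270042760624
0.0004943004800696049 0.0 [-0.0477 -0.3245 -0.4235] [ 0.59   -0.178   0.0605] 6.7167
```

View pics/w3.png

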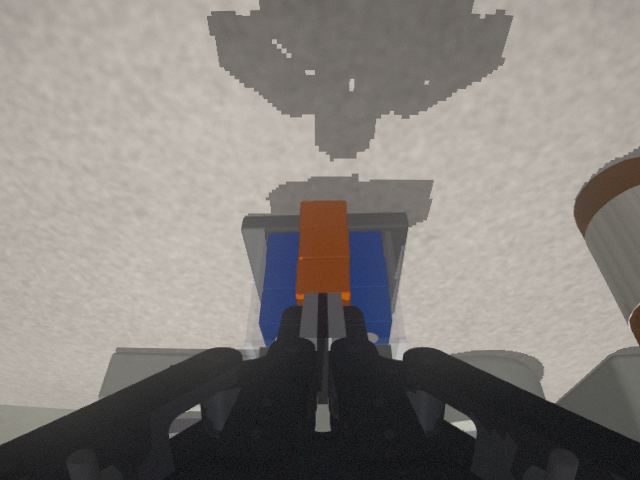

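The fingers shut on nothing at width 0.0005, so the tip sits higher or farther back than I assumed. I'll back off and check it against the calibrated scene camera.

Run:
```python
from h import *
np.set_printoptions(precision=4,suppress=True)
ctrl.move_l([.50,-.179,.09],rate=.15)
T=rotm(ctrl.current_tcp_rot());p=np.array(ctrl.current_ee_pos());out=[]
for n in("scene",):
    im=cv2.cvtColor(snap(n),cv2.COLOR_RGB2BGR);c=ctrl.get_calibration(n)
    u,v=proj(p,c); x0,y0=int(u)-60,int(v)-60; im=cv2.resize(im[y0:y0+100,x0:x0+120],None,fx=6,fy=6,interpolation=cv2.INTER_CUBIC)
    for z,col in((0,(0,0,255)),(-.019,(0,255,0)),(-.04,(255,0,0)),(-.073,(255,0,255))):
        q=(proj(p+T@np.array([0,0,z]),c)-[x0,y0])*6; cv2.circle(im,tuple(int(a) for a in q),4,col,-1)
    cv2.imwrite("pics/s2.png",im)
print(p,ctrl.current_time_s())
```

```text
[ 0.5006 -0.179   0.0902] 7.6
```

View pics/s2.png

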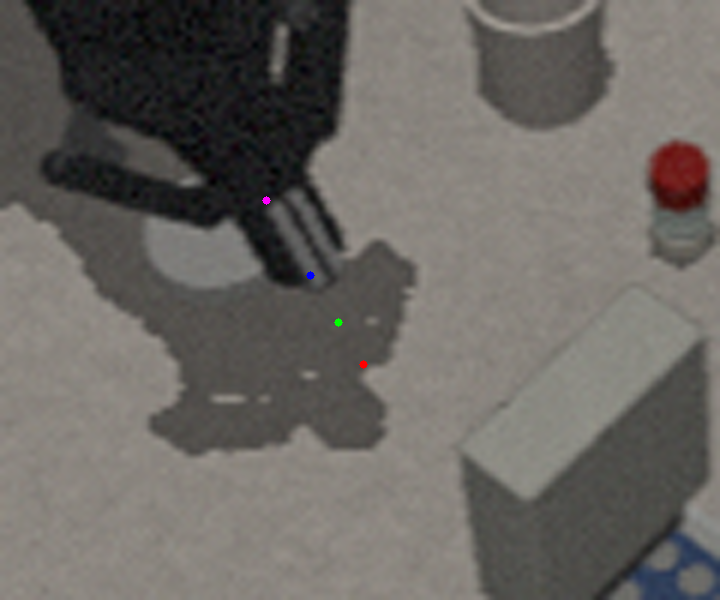

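The scene view agrees with the wrist view: the shut fingers end at about crop (325,280), roughly 37 mm short of the reported TCP (red dot). I'll quantify that, and work out where the gripper body begins.

Run:
```python
from h import *
from scipy.optimize import brentq
np.set_printoptions(precision=1,suppress=True)
T=rotm(ctrl.current_tcp_rot());p=np.array(ctrl.current_ee_pos());c=ctrl.get_calibration("wrist")
for v in(293,297):
  for x in(.0,.008,.011): print(v,x,brentq(lambda z:proj(p+T@np.array([x,0,z]),c)[1]-v,-.1,.03)*1000)
c=ctrl.get_calibration("scene");u,v=proj(p,c);x0,y0=int(u)-60,int(v)-60
for hx,hy in((.038,.0425),(.0425,.038)):
  for z in(-.073,-.11): print(hx,z,[((proj(p+T@np.array([sx*hx,sy*hy,z]),c)-[x0,y0])*6) for sx in(-1,1) for sy in(-1,1)])
for x in(-.011,.011): print("tip",x,[((proj(p+T@np.array([x,y,-.038]),c)-[x0,y0])*6) for y in(-.008,.008)])
```

```text
293 0.0 -12.853371212213503
293 0.008 -32.60696570638111
293 0.011 -40.01456390456095
297 0.0 -17.282049987135608
297 0.008 -36.511561402895175
297 0.011 -43.72262846916255
0.038 -0.073 [array([224.5, 289.4]), array([413.1, 140.9]), array([123.3, 259.3]), array([304.9, 120.4])]
0.038 -0.11 [array([169.9, 199.3]), array([363.5,  52.2]), array([ 70.6, 174.2]), array([256.7,  36.7])]
0.0425 -0.073 [array([241.3, 283. ]), array([410.3, 149.7]), array([127.7, 250.1]), array([289.7, 126.4])]
0.0425 -0.11 [array([186.9, 192.7]), array([360.4,  60.7]), array([ 75.3, 165.3]), array([241.3,  42.8])]
tip -0.011 [array([312.1, 298.7]), array([346.3, 271.2])]
tip 0.011 [array([281.6, 289.9]), array([315.4, 262.9])]
```

The body also begins at about −0.11, so the whole gripper sits 40 mm behind the stated TCP. From here I command TCP = wanted tip + 41 mm along tool z.

```bash
cat >> h.py <<'E'
D=.041
def tcp(tip,d,yaw): return np.array(tip)+D*rotm(tl(d,yaw))[:,2]
E
python3 - <<'E'
from h import *
np.set_printoptions(precision=2,suppress=True)
for d in(33,36,40,44):
  print(d,[ctrl.ik(tcp(p,d,y),tl(d,y)) for p,y in(([.55,-.178,.065],.012),([.590,-.178,.0595],.012),([.51,-.179,.064],.012),([.485,-.179,.064],.012),([.485,-.179,.25],.012),([.51,.18,.25],.04),([.563,.182,.2],.04),([.563,.182,.038],.04))])
E
```

```text
33 [array([ 0.41,  0.14, -0.06,  2.23, -0.69,  0.29,  2.55]), array([ 0.2 ,  0.22,  0.12,  2.15, -0.76,  0.3 ,  2.58]), array([ 0.72,  0.09, -0.34,  2.3 , -0.7 ,  0.29,  2.6 ]), array([ 1.56,  0.15, -1.15,  2.31, -0.43,  0.27,  2.42]), array([ 0.24, -0.28,  0.15,  2.17, -0.26,  0.73,  2.12]), array([ 0.32, -0.25, -0.8 ,  2.09,  0.11,  0.71,  1.04]), array([ 0.47, -0.02, -0.98,  2.05,  0.42,  0.62,  0.81]), array([ 0.36,  0.38, -0.97,  2.18,  1.32,  0.57,  0.01])]
36 [array([ 0.97,  0.19, -0.63,  2.24, -0.61,  0.2 ,  2.53]), array([ 0.75,  0.25, -0.45,  2.16, -0.56,  0.19,  2.45]), array([ 1.51,  0.21, -1.12,  2.3 , -0.39,  0.19,  2.39]), None, array([ 0.24, -0.31,  0.16,  2.21, -0.31,  0.68,  2.18]), array([ 0.36, -0.29, -0.83,  2.13,  0.1 ,  0.65,  1.04]), array([ 0.58, -0.05, -1.09,  2.09,  0.45,  0.55,  0.77]), array([-1.48,  0.36,  1.01,  2.3 ,  0.1 ,  0.1 ,  0.93])]
40 [array([ 1.51,  0.37, -1.19,  2.26,  0.49,  0.1 ,  1.57]), array([ 1.1 ,  0.32, -0.81,  2.19, -0.4 ,  0.07,  2.37]), array([ 1.69,  0.31, -1.3 ,  2.34, -0.26,  0.09,  2.34]), None, array([ 0.25, -0.34,  0.17,  2.26, -0.39,  0.61,  2.27]), array([ 0.41, -0.35, -0.88,  2.18,  0.07,  0.56,  1.04]), array([ 0.8 , -0.13, -1.28,  2.14,  0.43,  0.44,  0.76]), array([ 0.56,  0.56, -1.24,  2.25,  1.73,  0.77, -0.27])]
44 [array([ 1.42,  0.32, -1.06,  2.31,  4.38,  0.07, -2.33]), array([ 1.47,  0.54, -1.2 ,  2.22,  1.72,  0.15,  0.43]), None, None, array([ 0.24, -0.37,  0.2 ,  2.31, -0.5 ,  0.54,  2.38]), array([ 0.47, -0.42, -0.94,  2.23,  0.02,  0.47,  1.05]), array([ 0.93, -0.26, -1.37,  2.19,  0.24,  0.32,  0.89]), array([ 0.55,  0.59, -1.24,  2.29,  1.88,  0.83, -0.4 ])]
```

Run:
```python
from h import *
np.set_printoptions(precision=3,suppress=True)
d,y=31,.012;o=tl(d,y)
print(ctrl.ik(tcp([.481,-.179,.064],d,y),o),ctrl.ik(tcp([.589,-.178,.0595],d,y),o))
ctrl.gripper_to(.045)
ctrl.reach(tcp([.545,-.1785,.066],d,y),o)
ctrl.move_l(tcp([.589,-.178,.0597],d,y),rate=.1)
print(ctrl.current_ft_force(),ctrl.current_joint_pos(),ctrl.current_time_s())
ctrl.gripper_to(0)
print(ctrl.current_width(),ctrl.current_gripper_force(),ctrl.current_ft_force(),ctrl.current_ee_pos(),ctrl.current_time_s())
snap("wrist","w4.png")
```

```text
[ 0.186  0.014  0.223  2.356 -0.684  0.343  2.59 ] [ 0.127  0.224  0.197  2.133 -0.67   0.336  2.477]
[-0.12 -0.31 -1.28] [ 0.139  0.223  0.185  2.134 -0.661  0.335  2.47 ] 9.1417
0.02175250911053962 59.14668753161095 [-2.704 -0.284  4.994] [ 0.61  -0.178  0.025] 9.475
```

View pics/w4.png

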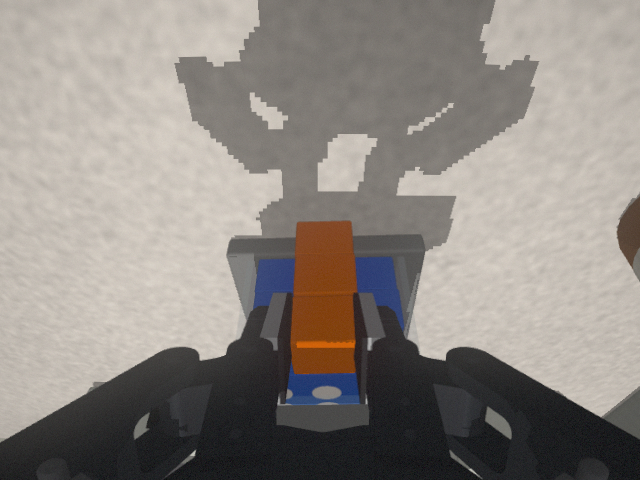

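Gripped the top tab (width 21.8 mm, 59 N), with the pad tips about level with the seam to the middle tab. I'll lift slightly, draw out, and check.

Run:
```python
from h import *
np.set_printoptions(precision=3,suppress=True)
d,y=31,.012
s=lambda:print(ctrl.current_ft_force(),ctrl.current_gripper_force(),ctrl.current_width(),ctrl.current_ee_pos(),ctrl.current_time_s())
ctrl.move_l(tcp([.589,-.178,.0627],d,y),rate=.03);s()
ctrl.move_l(tcp([.569,-.1782,.0627],d,y),rate=.06);s()
ctrl.move_l(tcp([.482,-.1793,.0640],d,y),rate=.1);s()
ctrl.hold(.15)
snap("wrist","w5.png");print(ctrl.current_joint_pos())
```

```text
[-0.244 -0.207 -2.279] 58.59858087147586 0.02190312156329406 [ 0.61  -0.178  0.027] 9.775
[-1.285  0.801 -1.606] 58.61964870127849 0.02198073390279175 [ 0.59  -0.178  0.028] 10.2583
[-0.018  0.187 -0.327] 58.68125582579523 0.022179224556756753 [ 0.504 -0.179  0.029] 11.275
[ 0.263  0.02   0.143  2.349 -0.682  0.343  2.587]
```

View pics/w5.png

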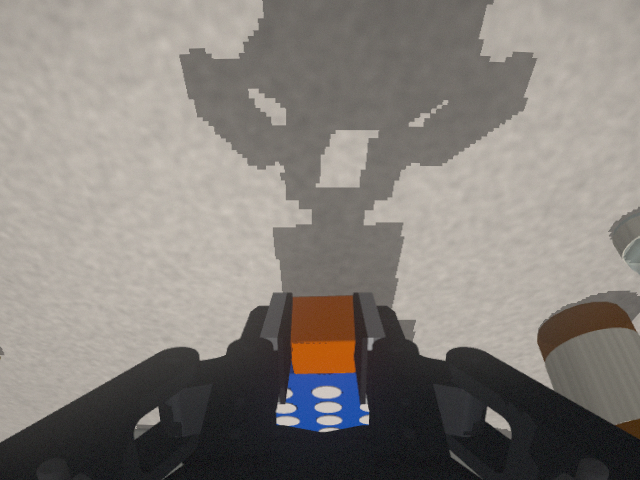

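Image 10 of 10: the single cassette is clear of the stack in the fingers (tab front-top edge v≈341, bottom edge v≈296) and nothing else came with it. Next I compute the in-hand pitch and refine the nest from the scene crop.

Run:
```python
from h import *
from scipy.optimize import least_squares
np.set_printoptions(precision=4,suppress=True)
c=ctrl.get_calibration("wrist");T=rotm(ctrl.current_tcp_rot());p=np.array(ctrl.current_ee_pos())
im=cv2.imread("pics/w5.png").astype(int)
for u in(300,323,348): 
    col=im[285:385,u-2:u+3].mean(1); g=np.abs(np.diff(col,axis=0)).sum(1); i=np.where(g>25)[0]; print(u,[(j+285.5,int(g[j])) for j in i])
def P(q,l): # q: x,z of cassette centre, pitch(+ = rear down), with yaw .012
    r=R.from_euler('zy',[.012,q[2]]).as_matrix();return np.array([q[0],-.1795,q[1]])+r@np.array(l)
L=[(-.064,0,-.01),(-.064,0,.01),(-.04,0,.01)]
for V in((296,341,373),(295,341.5,374)):
    s=least_squares(lambda q:[proj(P(q,l),c)[1]-v for l,v in zip(L,V)],[.54,.065,0]);print(s.x,s.cost)
cs=ctrl.get_calibration("scene");f=lambda x,y:((x-400+.5)/4-.5+370,(y-300+.5)/4-.5+205)
for n,x,y,z in[("pin",587,457,.034),("s1a",540,367,.038),("s1b",645,430,.038),("s2a",462,440,.038),("s2b",572,502,.038)]:print(n,atz(f(x,y),cs,z))
```

```text
300 [(np.float64(295.5), 54), (np.float64(296.5), 58), (np.float64(342.5), 46), (np.float64(343.5), 45), (np.float64(372.5), 73), (np.float64(373.5), 195), (np.float64(374.5), 36)]
323 [(np.float64(295.5), 88), (np.float64(296.5), 45), (np.float64(340.5), 43), (np.float64(341.5), 35), (np.float64(343.5), 25), (np.float64(372.5), 174), (np.float64(373.5), 99), (np.float64(374.5), 50)]
348 [(np.float64(294.5), 80), (np.float64(295.5), 56), (np.float64(339.5), 31), (np.float64(340.5), 42), (np.float64(341.5), 25), (np.float64(371.5), 71), (np.float64(372.5), 195), (np.float64(373.5), 37)]
[ 0.5477  0.062  -0.0153] 1.9387045606711586e-26
[ 0.5439  0.0641 -0.0097] 1.2876229457124278e-23
pin [0.6494 0.1855 0.034 ]
s1a [0.585 0.222 0.038]
s1b [0.6642 0.2241 0.038 ]
s2a [0.5869 0.1412 0.038 ]
s2b [0.6652 0.1482 0.038 ]
```

Run:
```python
from h import *
np.set_printoptions(precision=3,suppress=True)
d=31
s=lambda:print(ctrl.current_ft_force(),round(ctrl.current_width(),4),ctrl.current_ee_pos(),ctrl.current_joint_pos(),ctrl.current_time_s())
ctrl.move_l(tcp([.482,-.1793,.24],d,.012),rate=.2);s()
ctrl.reach(tcp([.49,.0,.26],d,.026),tl(d,.026));s()
ctrl.reach(tcp([.5595,.1817,.24],d,.04),tl(d,.04));s()
ctrl.move_l(tcp([.5595,.1817,.07],d,.04),rate=.15);s()
z=.0723
for n in("scene","top"):
    im=snap(n,n+"5.png");c=ctrl.get_calibration(n)
    print(n,[(np.round(q["uv"]),round(q["confidence"],2),atz(q["uv"],c,z)) for q in ctrl.landmark_of("top_cassette_mid",n)[:3]])
    hsv=cv2.cvtColor(im,cv2.COLOR_RGB2HSV);u,v=proj([.617,.184,z+.01],c).astype(int)
    m=cv2.inRange(hsv,(100,110,40),(125,255,255));k=np.zeros_like(m);k[v-45:v+45,u-45:u+45]=m[v-45:v+45,u-45:u+45]
    nn,lab,st,ce=cv2.connectedComponentsWithStats(k);
    print([(st[i],atz(ce[i],c,z+.01)) for i in range(1,nn) if st[i][4]>60])
    print("expected corners",[proj([.617+a*.04-b*.032*.04,.184+b*.032+a*.04*.04,z+.01],c).round(0) for a in(-1,1) for b in(-1,1)])
```

```text
[-0.229 -0.949 -0.867] 0.022 [ 0.502 -0.179  0.203] [ 0.322 -0.251  0.072  2.158 -0.277  0.753  2.135] 12.5083
[-0.171 -1.416 -0.842] 0.0219 [0.511 0.    0.224] [ 0.254 -0.36  -0.302  2.185 -0.128  0.764  1.607] 13.2583
[-0.17  -0.043 -1.577] 0.0222 [0.581 0.181 0.204] [ 0.338 -0.065 -0.823  1.983  0.273  0.732  0.953] 14.0583
[ 0.032  0.425 -0.924] 0.0216 [0.581 0.183 0.035] [ 0.185  0.227 -0.758  2.154  0.933  0.501  0.323] 15.3417
scene [(array([408., 225.]), 0.74, array([0.615, 0.19 , 0.072]))]
[(array([389, 210,  42,  35, 479], dtype=int32), array([0.627, 0.183, 0.082])), (array([426, 241,  26,  22, 333], dtype=int32), array([0.72 , 0.166, 0.082]))]
expected corners [array([386., 224.]), array([402., 209.]), array([414., 240.]), array([429., 225.])]
top [(array([241., 190.]), 0.61, array([0.623, 0.189, 0.072]))]
[(array([232, 148,  24,  17, 400], dtype=int32), array([0.702, 0.183, 0.082])), (array([227, 174,  28,  36, 505], dtype=int32), array([0.618, 0.187, 0.082]))]
expected corners [array([256., 208.]), array([228., 208.]), array([256., 174.]), array([228., 175.])]
```

Predicted and seen outlines agree within 1 px in both cameras. Lowering in steps, watching the force.

Run:
```python
from h import *
np.set_printoptions(precision=3,suppress=True)
d=31;ctrl.hold(.2);f0=np.array(ctrl.current_ft_force());print(f0)
for z in [.052,.046,.0425,.041,.040,.039,.038,.037,.036,.035,.034]:
    ctrl.move_l(tcp([.5595,.1817,z],d,.04),rate=.04);ctrl.hold(.1)
    f=np.array(ctrl.current_ft_force())-f0;print(z,f,ctrl.current_wrist_torque(),ctrl.current_ee_pos(),round(ctrl.current_time_s(),2))
    if f[2]>5 or np.linalg.norm(f[:2])>8: break
```

```text
[-0.69   0.7   -1.052]
0.052 [ 0.375 -1.916  0.371] [-0.021  0.757 -0.012] [0.581 0.183 0.017] 16.44
0.046 [-0.173 -1.111 -0.81 ] [-0.088  0.851 -0.057] [0.581 0.182 0.011] 16.84
0.0425 [ 0.443 -0.268 -0.641] [-0.238  0.835 -0.23 ] [0.581 0.182 0.007] 17.19
0.041 [ 0.228 -1.909  0.601] [-0.206  0.677 -0.265] [0.581 0.182 0.006] 17.54
0.04 [ 1.186 -1.724  0.38 ] [-0.191  0.605 -0.247] [0.581 0.183 0.005] 17.89
0.039 [ 1.274 -2.179  0.909] [-0.282  0.57  -0.274] [0.581 0.183 0.004] 18.24
0.038 [ 1.082 -2.192  1.547] [-0.266  0.46  -0.261] [0.581 0.183 0.003] 18.59
0.037 [-4.799 -3.248 10.355] [-0.458  0.295 -0.494] [0.581 0.183 0.003] 18.94
```

```bash
cat > chk.py <<'E'
from h import *
np.set_printoptions(precision=3,suppress=True)
from scipy.optimize import minimize
for n in("scene","top"):
    im=snap(n,n+"6.png");c=ctrl.get_calibration(n);hsv=cv2.cvtColor(im,cv2.COLOR_RGB2HSV)
    u,v=proj([.617,.184,.05],c).astype(int)
    # blue top: saturated, bright; pixels with white spots filled by closing
    m=cv2.inRange(hsv,(100,110,40),(125,255,255));k=np.zeros_like(m);k[v-28:v+30,u-30:u+22 if n=="scene" else u+30]=m[v-28:v+30,u-30:u+22 if n=="scene" else u+30]
    k=cv2.morphologyEx(k,cv2.MORPH_CLOSE,np.ones((5,5)))
    cs=max(cv2.findContours(k,0,2)[0],key=cv2.contourArea);r=cv2.minAreaRect(cs)
    print(n,cv2.boundingRect(cs),r,[atz(q,c,.05)[:2] for q in cv2.boxPoints(r)],atz(r[0],c,.05)[:2])
    print([proj([.617+a*.04-b*.032*.04,.184+b*.032+a*.04*.04,.05],c).round(1) for a in(-1,1) for b in(-1,1)])
    print([(round(q["confidence"],2),atz(q["uv"],c,.04)) for q in ctrl.landmark_of("top_cassette_mid",n)[:2]])
print(ctrl.current_width(),ctrl.current_gripper_force(),ctrl.current_ft_force(),ctrl.current_time_s())
E
python3 chk.py
```

```text
scene (387, 219, 41, 34) ((407.638427734375, 235.24049377441406), (36.764705657958984, 25.0), 28.07248878479004) [array([0.589, 0.138]), array([0.565, 0.216]), array([0.659, 0.224]), array([0.679, 0.149])] [0.624 0.181]
[array([385.2, 232.6]), array([400.4, 217.9]), array([412.3, 249.1]), array([427.2, 233.6])]
[(0.68, array([0.618, 0.192, 0.04 ])), (0.64, array([ 0.573, -0.155,  0.04 ]))]
top (229, 175, 28, 36) ((242.5, 192.5), (35.0, 27.0), 90.0) [array([0.662, 0.223]), array([0.664, 0.157]), array([0.578, 0.154]), array([0.577, 0.22 ])] [0.62  0.188]
[array([257.6, 209.9]), array([231.1, 210.4]), array([257.4, 177.3]), array([231.1, 177.8])]
[(0.66, array([0.618, 0.189, 0.04 ]))]
0.02229157109993016 59.9820423591882 [-5.083 -3.     8.572] 19.1417
```

```bash
python3 - <<'E'
from h import *
np.set_printoptions(precision=3,suppress=True)
d=31
ctrl.move_l(tcp([.5595,.1797,.0375],d,.04),rate=.02);ctrl.hold(.2);print(ctrl.current_ft_force(),ctrl.current_wrist_torque())
ctrl.gripper_to(.05);print(ctrl.current_width(),ctrl.current_ft_force(),ctrl.current_time_s())
ctrl.move_l(tcp([.50,.178,.075],d,.04),rate=.08)
ctrl.move_l(tcp([.47,.178,.16],d,.04),rate=.15)
print(ctrl.current_ft_force(),ctrl.current_time_s())
E
python3 chk.py
python3 - <<'E'
from h import *
np.set_printoptions(precision=3,suppress=True)
c=ctrl.get_calibration("wrist");im=snap("wrist","w6.png")
hsv=cv2.cvtColor(im,cv2.COLOR_RGB2HSV)
for nm,lo,hi in(("orange",(5,150,60),(16,255,255)),("blue",(105,120,30),(125,255,255))):
    n,l,st,ce=cv2.connectedComponentsWithStats(cv2.inRange(hsv,lo,hi));print(nm,[(st[i],ce[i]) for i in range(1,n) if st[i][4]>150])
P=lambda a,b,z:proj([.618+a-b*.04,.1845+b+a*.04,z],c).round(0)
print("exp tab",P(-.064,-.012,.03),P(-.064,.012,.03),P(-.064,-.012,.05),P(-.04,.012,.05),"body",P(-.04,-.032,.03),P(-.04,.032,.03),P(-.04,-.032,.05),P(-.04,.032,.05),P(.04,-.032,.05),P(.04,.032,.05))
for k in("nest","top_cassette_mid"):print(k,[(round(q["confidence"],2),q["uv"],atz(q["uv"],c,.03 if k=="nest" else .04)) for q in ctrl.landmark_of(k,"wrist")[:2]])
E
```

```text
[-2.622 -1.037  5.753] [-0.098  0.248 -0.065]
0.049833079822372284 [-0.156  1.443 -0.496] 19.975
[-0.215  0.371  0.327] 21.7583
scene (388, 219, 40, 35) ((407.1462707519531, 235.63681030273438), (36.034706115722656, 25.253433227539062), 29.05460548400879) [array([0.589, 0.137]), array([0.566, 0.215]), array([0.658, 0.221]), array([0.677, 0.145])] [0.624 0.179]
[array([385.2, 232.6]), array([400.4, 217.9]), array([412.3, 249.1]), array([427.2, 233.6])]
[(0.88, array([0.618, 0.186, 0.04 ]))]
top (229, 175, 29, 36) ((242.8634033203125, 192.58544921875), (34.41248321533203, 27.57794761657715), 87.70938873291016) [array([0.66 , 0.224]), array([0.664, 0.157]), array([0.58 , 0.151]), array([0.576, 0.218])] [0.62  0.188]
[array([257.6, 209.9]), array([231.1, 210.4]), array([257.4, 177.3]), array([231.1, 177.8])]
[(0.6, array([0.62 , 0.189, 0.04 ]))]
0.0498537115545114 0.0 [0.531 0.439 0.084] 21.9583
orange [(array([ 304,  237,   34,   41, 1075], dtype=int32), array([320.975, 259.45 ])), (array([   8,  305,   80,   90, 3813], dtype=int32), array([ 42.002, 340.689]))]
blue [(array([ 279,  258,   87,   78, 4027], dtype=int32), array([323.953, 296.542])), (array([ 607,  325,   33,   51, 1255], dtype=int32), array([625.927, 352.308])), (array([ 294,  355,   59,   20, 1146], dtype=int32), array([322.949, 364.366]))]
exp tab [307. 235.] [341. 235.] [307. 256.] [341. 278.] body [282. 257.] [366. 257.] [280. 278.] [368. 278.] [287. 336.] [361. 336.]
nest []
top_cassette_mid [(0.73, [319.9, 299.0], array([0.618, 0.181, 0.04 ]))]
```

Run:
```python
import cv2,numpy as np
im=cv2.imread("pics/w6.png");h=cv2.cvtColor(im,cv2.COLOR_BGR2HSV);m=cv2.inRange(h,(105,120,30),(125,255,255))
print([(u,np.where(m[250:345,u])[0][[0,-1]]+250) for u in(286,292,298,346,352,358)])
g=cv2.cvtColor(im,cv2.COLOR_BGR2GRAY)
for v in(285,300,315): print(v,g[v,262:284],g[v,360:386])
```

```text
[(286, array([261, 314])), (292, array([261, 335])), (298, array([260, 335])), (346, array([258, 334])), (352, array([258, 334])), (358, array([258, 334]))]
285 [116 116 117 114 114 118 114 109  62  53  50  52  54  55  54  51  55  67
  87  85  83  83] [ 82  82  83  85  82  84  86  44  50  52  49  47  54  51  49  81 112 116
 114 114 115 113 116 114 116 115]
300 [114 112 113 113 112 114 117 115 115 111  77  53  51  55  53  50  55  49
  47  57  76  84] [ 84  81  80  81  66  49  47  52  52  50  52  51  46  84 114 113 112 113
 114 112 115 116 115 116 112 113]
315 [114 111 112 112 111 111 110 111 111 110 111 111 110  54  50  50  55  50
  50  52  52  67] [ 80  81  83  74  56  48  53  48  46  45  55  86 112 113 112 113 113 112
 110 114 115 114 114 113 111 113]
```

The black guide is visible on both sides with equal width (about 8–9 px), and the cassette's outline matches the flat, seated model within a pixel or so. Handing in.

```bash
python3 -c "
from plant import ctrl
print(ctrl.sign_off(),ctrl.current_time_s())"
```

```text
the job is handed in; nothing more can be done
the job is handed in; nothing more can be done
```

The top cassette is in the grey reader's nest, lowered in the gripper and then released, and by the cameras it sits flat between the guides with its tab out of the front. The job was handed in at about 22 s; no verdict came back, and I did not measure the pin, the two lower cassettes or the bystanders at the end.

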